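# Line up the brass bushings by height on the measuring rail

### The job

Get the four brass bushings ready for the measuring machine: stand them upright on the rail's four white seat discs, one to a disc and centred on it, in order of height, the shortest on the disc next to the red end stop and the tallest at the far end next to the black one. Set each one down gently, without dropping it or tipping any over, let go of them all, and leave the reference sphere standing where it is.

Things in the scene. Friction and masses are not known exactly. Their poses are not given: they have to be found in the camera images.
- bushing_26_centre (a point): Centre (half-way up, on the axis) of the shortest of four loose, plain brass bushings: an upright round sleeve, outside diameter 38 mm over its whole length, 26 mm tall, so its foot is 13 mm below this point and its rim 13 mm above; dark 22 mm bore seen from above; about 0.17 kg; stands on the dark grey granite plate at z = 0; z axis up along the sleeve, yaw meaningless.
- bushing_38_centre (a point): Centre (half-way up, on the axis) of the second shortest of four loose, plain brass bushings: an upright round sleeve, outside diameter 38 mm over its whole length, 38 mm tall, so its foot is 19 mm below this point and its rim 19 mm above; dark 22 mm bore seen from above; about 0.24 kg; stands on the dark grey granite plate at z = 0; z axis up along the sleeve, yaw meaningless.
- bushing_50_centre (a point): Centre (half-way up, on the axis) of the second tallest of four loose, plain brass bushings: an upright round sleeve, outside diameter 38 mm over its whole length, 50 mm tall, so its foot is 25 mm below this point and its rim 25 mm above; dark 22 mm bore seen from above; about 0.32 kg; stands on the dark grey granite plate at z = 0; z axis up along the sleeve, yaw meaningless.
- bushing_62_centre (a point): Centre (half-way up, on the axis) of the tallest of four loose, plain brass bushings: an upright round sleeve, outside diameter 38 mm over its whole length, 62 mm tall, so its foot is 31 mm below this point and its rim 31 mm above; dark 22 mm bore seen from above; about 0.4 kg; stands on the dark grey granite plate at z = 0; z axis up along the sleeve, yaw meaningless.
- seat_a: White plastic seat disc, diameter 58 mm, 3 mm thick, with a small black centre dot; one of four alike, in one straight row on the fixed blue rail: the one furthest to the robot's left (+y). Fixed. Origin at the centre of its underside, on the rail's top (10 mm above the granite); the surface that a bushing stands on is 3 mm above the origin. Neighbouring discs are 68 to 92 mm apart centre to centre. z up, y along the row, x square to the row and away from the robot.
- seat_b: White plastic seat disc, diameter 58 mm, 3 mm thick, with a small black centre dot; one of four alike, in one straight row on the fixed blue rail: second from the left. Fixed. Origin at the centre of its underside, on the rail's top (10 mm above the granite); the surface that a bushing stands on is 3 mm above the origin. Neighbouring discs are 68 to 92 mm apart centre to centre. z up, y along the row, x square to the row and away from the robot.
- seat_c: White plastic seat disc, diameter 58 mm, 3 mm thick, with a small black centre dot; one of four alike, in one straight row on the fixed blue rail: third from the left. Fixed. Origin at the centre of its underside, on the rail's top (10 mm above the granite); the surface that a bushing stands on is 3 mm above the origin. Neighbouring discs are 68 to 92 mm apart centre to centre. z up, y along the row, x square to the row and away from the robot.
- seat_d: White plastic seat disc, diameter 58 mm, 3 mm thick, with a small black centre dot; one of four alike, in one straight row on the fixed blue rail: the one furthest to the right (-y). Fixed. Origin at the centre of its underside, on the rail's top (10 mm above the granite); the surface that a bushing stands on is 3 mm above the origin. Neighbouring discs are 68 to 92 mm apart centre to centre. z up, y along the row, x square to the row and away from the robot.
- red_stop: Red end stop, a fixed block 50 mm (across the rail) x 30 mm (along it) x 20 mm high, at one end of the same blue 390 x 70 x 10 mm rail, 49 to 61 mm beyond the last seat disc's centre; which end differs from start to start, and a black block of the same size is at the other end. Origin at the centre of its underside, on the rail's top; axes as the discs'.
- ref_sphere_mid (a point): Bystander: the measuring machine's reference sphere, a white ball of 26 mm diameter on a slim steel post with a 54 mm round foot, 113 mm tall in all, standing loose on the granite to the right of the rail; this point is on its axis 50 mm above the granite. It is to be left alone.
Mind the look-alikes: they are no part of the job. Leave any pink look-alike of the part that bears bushing_26_centre alone. What is shaped like the part that bears ref_sphere_mid but turquoise is not meant.

How it is judged:
By the outcome, as a careful person would: the job done as asked, in the order asked, and still so for the second after the job is handed in, with the robot touching nothing.
It also fails if it takes over 102 s, if anything falls off the work surface, if the arm or the gripper's body presses on something with over 40 N, if the wrist force passes 120 N, or if a joint passes its speed limit or range.

### The arm

A 7-joint arm with a two-finger parallel gripper is mounted at the origin on the work surface. World frame = base frame: x ahead of the robot, y to its left, z up, the work surface at z = 0. Lengths are in m, angles in rad, forces in N, time in s.
With the tool pointing down it reaches from about 0.425 to 0.925 m from the base axis. Payload 6.8 kg.
Tool frame: the origin (TCP) lies midway between the tips of the shut fingers; the grasp point (between the pads) lies 19 mm behind it; z points along the fingers, y is the line along which they close (so a half turn about z gives the same grasp; the last joint's range is limited). The gripper opens to 85 mm and grips with 20 to 120 N. Pads are 22 mm wide; open, the fingers measure 114 mm over their backs; the gripper's body (76 mm by 85 mm) begins 54 mm behind the grasp point. The pads swing forward as they close: fully open they stand 13 mm farther back than shut.
Start: joints at [-1.267, 0.477, 0.022, 1.555, -0.011, 1.109, -0.083], TCP at [0.27, 0.619, 0.231] pointing down, gripper open.
Joint ranges: [-2.96, 2.96], [-0.34, 2.1], [-1.41, 1.46], [0.24, 2.44], [-1.37, 4.51], [0.17, 1.92], [-2.96, 2.96]. Speed limits (rad/s): [2.39, 2.39, 3.14, 3.14, 3.14, 3.14, 3.14].

### API

Orientations are given as a unit quaternion [w, x, y, z].
In Python, from station import bot gives the robot as it stands.
- The arm moves only by the tool jog_arm, never from a script. Its argument "rows" is a list of rows, each an object of numbers: "fingers": the finger opening in mm, from 0 to 85.4; "x", "y", "z": the shift along the tool's x, y, z in mm; "ax", "ay", "az": the turn, a rotation vector about the tool's x, y, z in degrees. A call has exactly 8 rows; each row shifts and turns the commanded pose from where the row before left it, along the tool's axes as they then stand; what a row does not reach is not made up. A row lasts 1/10 s, in which the tool goes at most 50 mm and 8.59 degrees, less where a joint would pass 70% of its speed; a pose out of reach is approached as far as the arm can. A call with a gripper value outside its range is refused whole. The fingers move at their own pace and stop on an object; "force" is the grip in N (left out, the last holds). Time passes only in rows, so rows that do not move let the fingers close, or fill a call up. It gives the time, the measured TCP pose, the force, the opening and the grip force at its end, in the units of the state.
- bot.get_obs(): the state, without advancing time (a new reading comes with each control period).
- bot.read_camera(name): name is "scene" or "top" or "wrist"; returns a dict with "pixels" (480x640x3 uint8, red, green, blue), "vertical_fov" (degrees; the focal length in pixels is half the picture's height over the tangent of half this angle, whatever the lens; pixels are square), "cx", "cy" (the principal point, pixels), "dist_coeffs" ([k1, k2, p1, p2, k3] as OpenCV has them; the pictures are not rectified), "world_from_camera" (4x4, takes a point from camera to world coordinates). Camera axes: x right, y down, z forward; pixel columns grow to the right and rows downward; lengths in m; the calibration is good to about 2 mm. A picture is of the moment at which its call begins. There is no depth.
- bot.hand_in(): hands the job in; it is judged then, once.
The state is a dict: "t": time; "q": joint angles; "joint_vel": joint speeds; "joint_torque": joint torques, N m; "eef_pos": TCP position; "tool_rot": TCP orientation; "contact_force": force on the tool from outside, world axes, zero at the start; "torque": the same for the moment, N m; "gripper_width": opening from 0.0 (shut) to 1.0 (fully open); "grasp_force": force on a finger pad.
Only numpy, scipy, OpenCV 4.12 (cv2) and the standard library are available. Lean on these libraries where they do the work, as an engineer would, in place of code of your own. Each camera call takes 0.05 s, during which the arm holds its last target. There are 200 camera calls.

## Working session

There is one attempt and no reset: what is moved stays moved. The work goes in short steps, Python scripts to look and compute and a tool call to move; the robot and the scene stay as the last step left them, time stands still between calls to the robot, and variables do not carry over. Pictures are saved under pics/ and viewed, at most 14 in all, crops included, and the job is handed in when it is done.

Besides the shell and the picture viewer there is one more tool, called after "Request:" as a command line: name --argument value ..., lists and objects as JSON in quotes. jog_arm: Moves the arm, as the interface text tells. Its arguments: {"type":"object","properties":{"rows":{"type":"array","items":{"type":"object","properties":{"fingers":{"type":"number"},"x":{"type":"number"},"y":{"type":"number"},"z":{"type":"number"},"ax":{"type":"number"},"ay":{"type":"number"},"az":{"type":"number"}}}},"force":{"type":"number"}},"required":["rows"]}

```bash
mkdir -p pics; ls
python3 - <<'E'
from station import bot
import cv2,json
o=bot.get_obs();print(o)
for n in("scene","top"):
    c=bot.read_camera(n);cv2.imwrite(f"pics/{n}0.png",c["pixels"][:,:,::-1]);print(n,c["vertical_fov"],c["cx"],c["cy"],c["dist_coeffs"],c["world_from_camera"])
E
```

```text
pics
{'t': 0.0, 'q': array([-1.26711482,  0.47777632,  0.02236263,  1.55647571, -0.01149605,
        1.10928454, -0.0831109 ]), 'joint_vel': array([ 0.00100819,  0.00141124,  0.00082947, -0.00026376,  0.00020068,
        0.00060037, -0.00130857]), 'joint_torque': array([ 4.38760353e-04, -5.96462774e+01,  1.60771586e+00, -2.81196088e+01,
        1.22860784e-02,  9.46197251e-03,  1.92428217e-05]), 'eef_pos': array([0.26995256, 0.61801506, 0.23033186]), 'tool_rot': array([-1.12259282e-04,  2.04443075e-01,  9.78878034e-01, -9.00735899e-04]), 'contact_force': array([ 0.59915562, -0.20734817, -0.13542334]), 'torque': array([ 0.00147696, -0.0239852 , -0.01425068]), 'grasp_force': 0.0, 'gripper_width': 1.0053745730431964}
scene 52.005211819993995 317.76798474226786 234.10347740149334 [-0.09383325  0.          0.          0.          0.        ] [[ 0.45462738  0.50859991 -0.73119087  1.1881716 ]
 [ 0.89045675 -0.24108648  0.38595867 -0.39063053]
 [ 0.02001831 -0.82656121 -0.56249073  0.57800156]
 [ 0.          0.          0.          1.        ]]
top 52.65743249872453 321.1744443010255 254.48795905508936 [-0.10841324  0.          0.          0.          0.        ] [[ 0.02290747 -0.98882753  0.14729347  0.41028598]
 [-0.99924235 -0.01800942  0.03450189 -0.07989482]
 [-0.03146375 -0.14797222 -0.9884909   1.08009111]
 [ 0.          0.          0.          1.        ]]
```

View pics/scene0.png

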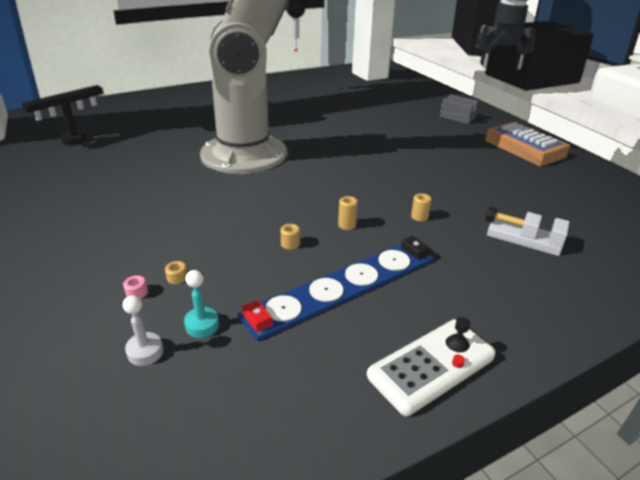

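View pics/top0.png

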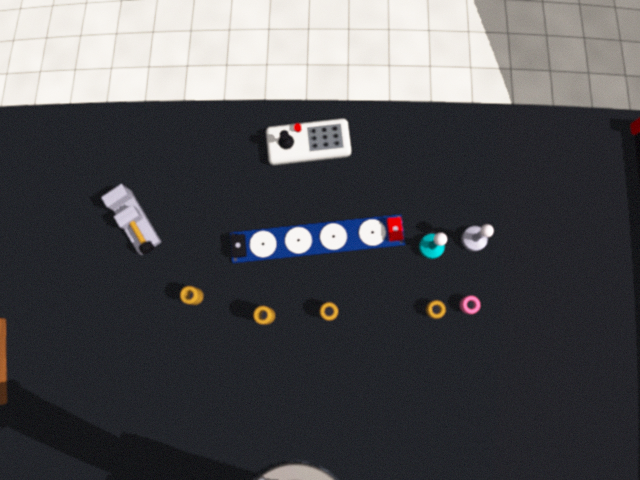

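Red stop is at the −y end (right in the top view at 395,229). Bushings in the top view: (436,309)=26, (329,311)=38, (264,315)=62, (191,295)=50. The heights come from the scene view.

```bash
cat > h.py <<'E'
from station import bot
import cv2,numpy as np
from scipy.spatial.transform import Rotation as R
def rays(c,uv):
    f=240/np.tan(np.radians(c["vertical_fov"])/2)
    K=np.array([[f,0,c["cx"]],[0,f,c["cy"]],[0,0,1]])
    p=cv2.undistortPoints(np.float64(uv).reshape(-1,1,2),K,np.array(c["dist_coeffs"]))[:,0]
    T=np.array(c["world_from_camera"]);d=np.c_[p,np.ones(len(p))]@T[:3,:3].T
    return T[:3,3],d
def onz(c,uv,z):
    o,d=rays(c,uv);return o+d*((z-o[2])/d[:,2])[:,None]
def masks(c):
    h=cv2.cvtColor(c["pixels"],cv2.COLOR_RGB2HSV)
    return dict(brass=cv2.inRange(h,(12,110,60),(28,255,255)),white=cv2.inRange(h,(0,0,150),(180,60,255)),
      red=cv2.inRange(h,(0,170,90),(6,255,255)),black=cv2.inRange(h,(0,0,0),(180,255,70)))
def pose():
    o=bot.get_obs();q=o["tool_rot"];return o,o["eef_pos"],R.from_quat([q[1],q[2],q[3],q[0]])
def go(x,y,z):
    "tool-frame shift in mm to reach a world TCP point; yaw error of tool x from world +-y"
    o,p,r=pose();d=r.inv().apply(np.array([x,y,z])-p)*1000
    print("t",o["t"],"tcp",p.round(4),"shift",d.round(1),"\naxes x",r.as_matrix()[:,0].round(3),"y",r.as_matrix()[:,1].round(3),"z",r.as_matrix()[:,2].round(4))
E
python3 - <<'E'
from h import *
c=bot.read_camera("top");m=masks(c)
for k in("brass","white","red"):
    cs,hi=cv2.findContours(m[k],cv2.RETR_CCOMP,cv2.CHAIN_APPROX_NONE)
    for i,s in enumerate(cs):
        a=cv2.contourArea(s)
        if a<60 or a>1200: continue
        (u,v),_=cv2.minEnclosingCircle(s)[:2]; M=cv2.moments(s);u2,v2=M["m10"]/M["m00"],M["m01"]/M["m00"]
        if v2<180: continue
        print(k,"hole" if hi[0][i][3]>=0 else "out",a,(round(u2,1),round(v2,1)),[onz(c,[[u2,v2]],z)[0,:2].round(4).tolist() for z in([.026,.038,.05,.062] if k=="brass" else[.013,.03])])
c=bot.read_camera("wrist");cv2.imwrite("pics/w0.png",c["pixels"][:,:,::-1])
o,p,r=pose();T=np.array(c["world_from_camera"]);print(c["vertical_fov"],c["cx"],c["cy"],"cam in tool",r.inv().apply(T[:3,3]-p),r.inv().as_matrix()@T[:3,:3])
go(.6,0,.2)
E
```

```text
brass out 302.0 (2.5, 352.0) [[0.3262, 0.6884], [0.3272, 0.6797], [0.3282, 0.6709], [0.3291, 0.6622]]
brass out 335.0 (263.7, 314.9) [[0.4324, 0.0788], [0.4321, 0.077], [0.4319, 0.0752], [0.4316, 0.0734]]
brass out 277.0 (328.6, 311.0) [[0.4442, -0.0621], [0.4438, -0.0623], [0.4434, -0.0625], [0.443, -0.0627]]
brass out 282.5 (435.8, 309.0) [[0.4527, -0.2937], [0.4522, -0.2913], [0.4517, -0.2888], [0.4512, -0.2864]]
brass out 357.5 (191.2, 295.1) [[0.4715, 0.2421], [0.4708, 0.2384], [0.4701, 0.2348], [0.4694, 0.2311]]
brass out 114.0 (137.2, 232.3) [[0.6108, 0.3776], [0.6085, 0.3724], [0.6062, 0.3672], [0.604, 0.362]]
white out 631.5 (296.6, 473.4) [[0.0959, -0.001], [0.1009, -0.0022]]
white out 97.0 (440.9, 238.6) [[0.6099, -0.3094], [0.6068, -0.3058]]
white out 530.5 (262.6, 243.6) [[0.5916, 0.0894], [0.5887, 0.0867]]
white out 64.5 (473.2, 229.8) [[0.6315, -0.383], [0.628, -0.3782]]
white out 539.5 (298.0, 239.8) [[0.6016, 0.0101], [0.5986, 0.0087]]
white out 292.5 (480.1, 238.9) [[0.6111, -0.3979], [0.6079, -0.3929]]
white out 537.5 (332.9, 236.1) [[0.6113, -0.068], [0.6081, -0.0682]]
white out 509.0 (371.3, 232.0) [[0.6221, -0.1537], [0.6188, -0.1525]]
red out 190.0 (394.4, 228.3) [[0.6317, -0.2054], [0.6281, -0.2034]]
red hole 63.0 (395.2, 228.3) [[0.6316, -0.207], [0.6281, -0.205]]
65.94146646137598 322.2940112355476 243.89599225267145 cam in tool [ 7.92040621e-02 -1.07142609e-04 -1.42112950e-01] [[-2.72518652e-04 -9.50422721e-01 -3.10960734e-01]
 [ 9.99999274e-01  1.06119679e-04 -1.20072076e-03]
 [ 1.17419134e-03 -3.10960835e-01  9.50422001e-01]]
t 0.2 tcp [0.27   0.6183 0.2307] shift [-549.8 -434.5   31.2] 
axes x [-0.916  0.4   -0.   ] y [ 0.4    0.916 -0.001] z [-4.0e-04 -1.1e-03 -1.0e+00]
```

View pics/w0.png

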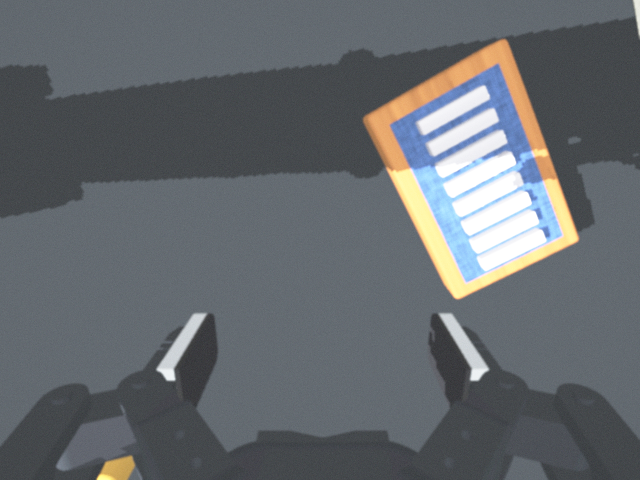

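The wrist camera looks along tool −x, with the pads at the bottom of the picture, (190,340) and (460,340). A tray is in view and plays no part. First I turn the tool so the fingers close across the rail.

Request:
jog_arm --rows '[{"az":7.4},{"az":7.4},{"az":7.4},{"az":7.4},{"az":7.4},{"az":7.4},{"az":7.4},{"az":7.4}]' --force 40

```text
invalid input
```

```bash
python3 -c "
from h import *
go(.50,.22,.2);go(.4527,-.2937,.2);print(bot.get_obs()['q'])"
```

```text
t 0.2 tcp [0.27   0.6183 0.2307] shift [-370.1 -272.9   31. ] 
axes x [-0.916  0.4   -0.   ] y [ 0.4    0.916 -0.001] z [-4.0e-04 -1.1e-03 -1.0e+00]
t 0.2 tcp [0.27   0.6183 0.2307] shift [-532.4 -762.6   31.6] 
axes x [-0.916  0.4   -0.   ] y [ 0.4    0.916 -0.001] z [-4.0e-04 -1.1e-03 -1.0e+00]
[-1.26709908  0.47751773  0.02237011  1.55601586 -0.01150995  1.10930739
 -0.08310584]
```

Request:
jog_arm --rows '[{"fingers":85,"x":0,"y":0,"z":0,"ax":0,"ay":0,"az":7.4},{"fingers":85,"x":0,"y":0,"z":0,"ax":0,"ay":0,"az":7.4},{"fingers":85,"x":0,"y":0,"z":0,"ax":0,"ay":0,"az":7.4},{"fingers":85,"x":0,"y":0,"z":0,"ax":0,"ay":0,"az":7.4},{"fingers":85,"x":0,"y":0,"z":0,"ax":0,"ay":0,"az":7.4},{"fingers":85,"x":0,"y":0,"z":0,"ax":0,"ay":0,"az":7.4},{"fingers":85,"x":0,"y":0,"z":0,"ax":0,"ay":0,"az":7.4},{"fingers":85,"x":0,"y":0,"z":0,"ax":0,"ay":0,"az":7.4}]' --force 40

```text
t: 1.0
eef_pos: [0.2701, 0.6184, 0.231]
tool_rot: [0.0, 0.663, 0.748, -0.0]
contact_force: [0.1, 0.1, 0.5]
gripper_width: 0.997
grasp_force: 0.0
```

```bash
python3 -c "
from h import *
go(.50,.22,.2);go(.4527,-.2937,.2);print(bot.get_obs()['q'])"
```

```text
t 1.0 tcp [0.2701 0.6184 0.231 ] shift [-423.2  180.4   31.2] 
axes x [-0.12   0.993 -0.   ] y [ 0.993  0.12  -0.   ] z [-2.e-04 -5.e-04 -1.e+00]
t 1.0 tcp [0.2701 0.6184 0.231 ] shift [-927.5   71.7   31.4] 
axes x [-0.12   0.993 -0.   ] y [ 0.993  0.12  -0.   ] z [-2.e-04 -5.e-04 -1.e+00]
[-1.42504385  0.48428106  0.24833975  1.56810677 -0.12843381  1.10577623
 -1.02588332]
```

Request:
jog_arm --rows '[{"fingers":85,"x":-45,"y":20,"z":0},{"fingers":85,"x":-45,"y":20,"z":0},{"fingers":85,"x":-45,"y":20,"z":0},{"fingers":85,"x":-45,"y":20,"z":0},{"fingers":85,"x":-45,"y":20,"z":0},{"fingers":85,"x":-45,"y":20,"z":0},{"fingers":85,"x":-45,"y":20,"z":0},{"fingers":85,"x":-45,"y":20,"z":0}]'

```text
invalid input
```

Request:
jog_arm --rows '[{"fingers":85,"x":-45},{"fingers":85,"x":-45},{"fingers":85,"x":-45},{"fingers":85,"x":-45},{"fingers":85,"x":-45,"y":-10},{"fingers":85,"x":-45,"y":-15},{"fingers":85,"x":-45,"y":-15},{"fingers":85,"x":-45,"y":-20}]'

```text
invalid input
```

```bash
python3 -c "
from h import *
go(.4527,-.2937,.12);print(bot.get_obs()['q'])"
```

```text
t 1.0 tcp [0.2701 0.6184 0.231 ] shift [-927.4   71.7  111.4] 
axes x [-0.12   0.993 -0.   ] y [ 0.993  0.12  -0.   ] z [-2.e-04 -5.e-04 -1.e+00]
[-1.42504385  0.48428106  0.24833975  1.56810677 -0.12843381  1.10577623
 -1.02588332]
```

Request:
jog_arm --rows '[{"fingers":85,"x":-45,"y":20,"z":0,"ax":0,"ay":0,"az":0},{"fingers":85,"x":-45,"y":20,"z":0,"ax":0,"ay":0,"az":0},{"fingers":85,"x":-45,"y":20,"z":0,"ax":0,"ay":0,"az":0},{"fingers":85,"x":-45,"y":20,"z":0,"ax":0,"ay":0,"az":0},{"fingers":85,"x":-45,"y":20,"z":0,"ax":0,"ay":0,"az":0},{"fingers":85,"x":-45,"y":20,"z":0,"ax":0,"ay":0,"az":0},{"fingers":85,"x":-45,"y":20,"z":0,"ax":0,"ay":0,"az":0},{"fingers":85,"x":-45,"y":20,"z":0,"ax":0,"ay":0,"az":0}]'

```text
t: 1.8
eef_pos: [0.4747, 0.2797, 0.2314]
tool_rot: [-0.0, 0.661, 0.75, 0.0]
contact_force: [0.5, 1.0, -0.6]
gripper_width: 0.993
grasp_force: 0.0
```

Request:
jog_arm --rows '[{"fingers":85,"x":-45,"y":0,"z":0,"ax":0,"ay":0,"az":0},{"fingers":85,"x":-45,"y":0,"z":0,"ax":0,"ay":0,"az":0},{"fingers":85,"x":-45,"y":0,"z":0,"ax":0,"ay":0,"az":0},{"fingers":85,"x":-45,"y":0,"z":0,"ax":0,"ay":0,"az":0},{"fingers":85,"x":-45,"y":-10,"z":0,"ax":0,"ay":0,"az":0},{"fingers":85,"x":-45,"y":-15,"z":0,"ax":0,"ay":0,"az":0},{"fingers":85,"x":-45,"y":-15,"z":0,"ax":0,"ay":0,"az":0},{"fingers":85,"x":-45,"y":-20,"z":0,"ax":0,"ay":0,"az":0}]'

```text
t: 2.6
eef_pos: [0.4594, -0.0849, 0.2315]
tool_rot: [0.0, 0.661, 0.75, 0.0]
contact_force: [0.4, -0.5, 0.7]
gripper_width: 0.992
grasp_force: 0.0
```

```bash
python3 -c "
from h import *
go(.4527,-.2937,.12);print(bot.get_obs()['q'])"
```

```text
t 2.6 tcp [ 0.4594 -0.0849  0.2315] shift [-206.3  -33.   111.4] 
axes x [-0.126  0.992 -0.   ] y [0.992 0.126 0.001] z [ 8.e-04  1.e-04 -1.e+00]
[-0.48478053  0.13304022  0.59231393  2.06496719 -0.09030059  0.96712669
  0.28075307]
```

Request:
jog_arm --rows '[{"fingers":85,"x":-40,"y":-6,"z":0,"ax":0,"ay":0,"az":0},{"fingers":85,"x":-40,"y":-6,"z":10,"ax":0,"ay":0,"az":0},{"fingers":85,"x":-40,"y":-6,"z":15,"ax":0,"ay":0,"az":0},{"fingers":85,"x":-40,"y":-6,"z":20,"ax":0,"ay":0,"az":0},{"fingers":85,"x":-40,"y":-6,"z":20,"ax":0,"ay":0,"az":0},{"fingers":85,"x":-6,"y":-3,"z":20,"ax":0,"ay":0,"az":0},{"fingers":85,"x":0,"y":0,"z":10,"ax":0,"ay":0,"az":0},{"fingers":85,"x":0,"y":0,"z":0,"ax":0,"ay":0,"az":0}]'

```text
t: 3.4
eef_pos: [0.452, -0.2905, 0.135]
tool_rot: [-0.002, 0.661, 0.75, -0.0]
contact_force: [-0.6, 1.0, 0.0]
gripper_width: 0.992
grasp_force: 0.0
```

```bash
cat > w.py <<'E'
import sys
from h import *
def see(zs,name,k="brass",amin=800):
    c=bot.read_camera("wrist");cv2.imwrite(f"pics/{name}.png",c["pixels"][:,:,::-1]);m=masks(c)
    cs,hi=cv2.findContours(m[k],cv2.RETR_CCOMP,cv2.CHAIN_APPROX_NONE)
    for i,s in enumerate(cs):
        if cv2.contourArea(s)<amin: continue
        # rim circle: contour points mapped on the plane, enclosing circle
        for z in zs:
            P=onz(c,s[:,0].astype(float),z)[:,:2]
            (cx,cy),r=cv2.minEnclosingCircle((P*1000).astype(np.float32)); e=cv2.fitEllipse((P*1000).astype(np.float32))
            print(k,"hole" if hi[0][i][3]>=0 else "out",cv2.contourArea(s),s[:,0].mean(0).round(),"z",z,"encl",(round(cx,1),round(cy,1),round(r,1)),"ell",np.round(e[0],1),np.round(e[1],1))
if __name__=="__main__":
    see([float(sys.argv[1])],sys.argv[2],*sys.argv[3:4])
    go(.4527,-.2937,.05)
E
python3 w.py .026 w1
```

```text
brass out 2355.5 [325. 242.] z 0.026 encl (454.2, -291.4, 21.8) ell [ 454.2 -291.8] [37.2 43.2]
brass hole 1683.5 [324. 247.] z 0.026 encl (454.2, -295.1, 17.7) ell [ 454.3 -295.1] [33.7 34.2]
t 3.45 tcp [ 0.4529 -0.2904  0.136 ] shift [-3.4 -0.5 86. ] 
axes x [-0.127  0.992  0.001] y [ 0.992  0.127 -0.001] z [-0.0011  0.0011 -1.    ]
```

View pics/w1.png

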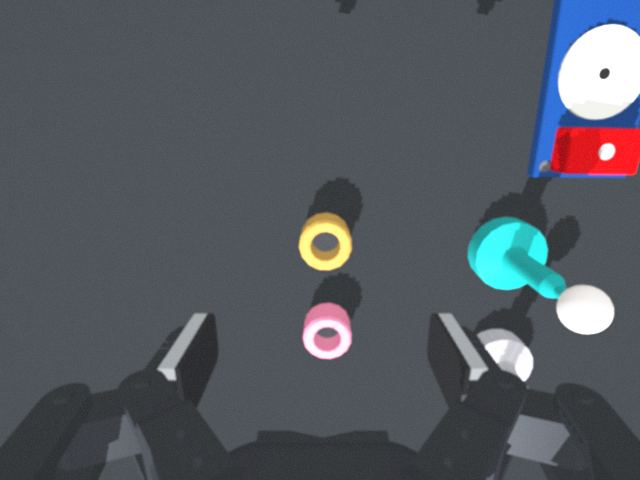

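The 26 mm bushing is at pixel (325,242), nearly under the tool. The pink look-alike is at (327,330), the turquoise stand at (510,255) and seat d at (604,73). Grasping the bushing.

Request:
jog_arm --rows '[{"fingers":85,"x":-4.5,"y":1,"z":35,"ax":0,"ay":0,"az":0},{"fingers":85,"x":0,"y":0,"z":40,"ax":0,"ay":0,"az":0},{"fingers":85,"x":0,"y":0,"z":35,"ax":0,"ay":0,"az":0},{"fingers":85,"x":0,"y":0,"z":15,"ax":0,"ay":0,"az":0},{"fingers":85,"x":0,"y":0,"z":4,"ax":0,"ay":0,"az":0},{"fingers":60,"x":0,"y":0,"z":0,"ax":0,"ay":0,"az":0},{"fingers":45,"x":0,"y":0,"z":0,"ax":0,"ay":0,"az":0},{"fingers":30,"x":0,"y":0,"z":0,"ax":0,"ay":0,"az":0}]' --force 40

```text
t: 4.25
eef_pos: [0.4554, -0.2965, 0.0088]
tool_rot: [0.001, 0.661, 0.75, 0.0]
contact_force: [-0.8, -0.6, 0.1]
gripper_width: 0.508
grasp_force: 0.0
```

Request:
jog_arm --rows '[{"fingers":30,"x":0,"y":0,"z":0,"ax":0,"ay":0,"az":0},{"fingers":30,"x":0,"y":0,"z":0,"ax":0,"ay":0,"az":0},{"fingers":30,"x":0,"y":0,"z":0,"ax":0,"ay":0,"az":0},{"fingers":30,"x":0,"y":0,"z":0,"ax":0,"ay":0,"az":0},{"fingers":30,"x":0,"y":0,"z":0,"ax":0,"ay":0,"az":0},{"fingers":30,"x":0,"y":0,"z":0,"ax":0,"ay":0,"az":0},{"fingers":30,"x":0,"y":0,"z":0,"ax":0,"ay":0,"az":0},{"fingers":30,"x":0,"y":0,"z":0,"ax":0,"ay":0,"az":0}]'

```text
t: 5.05
eef_pos: [0.4553, -0.2965, 0.0089]
tool_rot: [0.001, 0.661, 0.75, 0.001]
contact_force: [-1.4, 0.8, 7.6]
gripper_width: 0.428
grasp_force: 39.2
```

Run:
```python
from h import *
print([pose()[1].round(4) for _ in range(1)])
c=bot.read_camera("wrist");cv2.imwrite("pics/w2.png",c["pixels"][:,:,::-1]);go(.4527,-.29,.15);print(bot.get_obs()["contact_force"],bot.get_obs()["gripper_width"])
```

```text
[array([ 0.4553, -0.2965,  0.0089])]
t 5.1 tcp [ 0.4553 -0.2965  0.0088] shift [   6.6   -1.5 -141.2] 
axes x [-0.125  0.992 -0.001] y [0.992 0.125 0.002] z [ 2.4e-03 -5.0e-04 -1.0e+00]
[-1.17016661  1.79772492  7.77406407] 0.4250898002758142
```

View pics/w2.png

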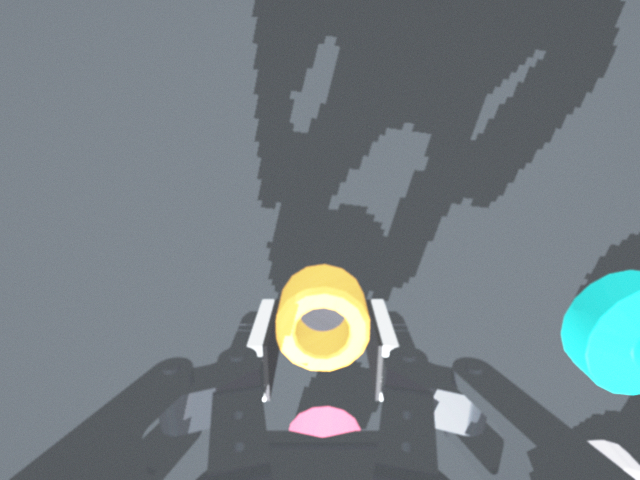

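The bushing is held between the pads, rim centre about (322,331). Lift it and approach seat d.

Run:
```python
from h import *
c=bot.read_camera("wrist");print(onz(c,[[322,331]],.026));go(.620,-.195,.14)
```

```text
[[ 0.45534988 -0.29336677  0.026     ]]
t 5.15 tcp [ 0.4553 -0.2965  0.0089] shift [  80.   176.4 -130.8] 
axes x [-0.125  0.992 -0.001] y [0.992 0.125 0.002] z [ 2.4e-03 -5.0e-04 -1.0e+00]
```

Request:
jog_arm --rows '[{"fingers":30,"x":0,"y":0,"z":-4,"ax":0,"ay":0,"az":0},{"fingers":30,"x":0,"y":0,"z":-25,"ax":0,"ay":0,"az":0},{"fingers":30,"x":0,"y":0,"z":-40,"ax":0,"ay":0,"az":0},{"fingers":30,"x":0,"y":0,"z":-45,"ax":0,"ay":0,"az":0},{"fingers":30,"x":0,"y":0,"z":-26,"ax":0,"ay":0,"az":0},{"fingers":30,"x":20,"y":0,"z":0,"ax":0,"ay":0,"az":0},{"fingers":30,"x":30,"y":10,"z":0,"ax":0,"ay":0,"az":0},{"fingers":30,"x":30,"y":20,"z":0,"ax":0,"ay":0,"az":0}]'

```text
t: 5.95
eef_pos: [0.4726, -0.2128, 0.148]
tool_rot: [-0.0, 0.663, 0.749, 0.0]
contact_force: [1.2, -0.3, -1.9]
gripper_width: 0.424
grasp_force: 40.5
```

Request:
jog_arm --rows '[{"fingers":30,"x":0,"y":35,"z":0,"ax":0,"ay":0,"az":0},{"fingers":30,"x":0,"y":40,"z":0,"ax":0,"ay":0,"az":0},{"fingers":30,"x":0,"y":40,"z":0,"ax":0,"ay":0,"az":0},{"fingers":30,"x":0,"y":20,"z":0,"ax":0,"ay":0,"az":0},{"fingers":30,"x":0,"y":10,"z":0,"ax":0,"ay":0,"az":0},{"fingers":30,"x":0,"y":0,"z":0,"ax":0,"ay":0,"az":0},{"fingers":30,"x":0,"y":0,"z":0,"ax":0,"ay":0,"az":0},{"fingers":30,"x":0,"y":0,"z":0,"ax":0,"ay":0,"az":0}]'

```text
t: 6.75
eef_pos: [0.6163, -0.1955, 0.1474]
tool_rot: [-0.0, 0.662, 0.75, -0.0]
contact_force: [0.3, 0.6, -0.2]
gripper_width: 0.424
grasp_force: 40.5
```

Run:
```python
from w import *
see([.013],"w3","white",3000);go(.6221,-.1537,.05)
```

```text
white out 4698.0 [339. 178.] z 0.013 encl (623.8, -155.1, 29.4) ell [ 623.7 -154.6] [56.7 58.3]
white out 6326.0 [340.  48.] z 0.013 encl (612.9, -68.3, 29.4) ell [612.6 -68.4] [57.4 58.4]
white out 5025.0 [621.  77.] z 0.013 encl (815.2, -57.3, 50.0) ell [812.2 -70.2] [ 32.2 116.8]
t 6.8 tcp [ 0.6165 -0.1954  0.1475] shift [40.6 10.7 97.5] 
axes x [-0.124  0.992  0.   ] y [ 0.992  0.124 -0.001] z [-6.e-04  2.e-04 -1.e+00]
```

View pics/w3.png

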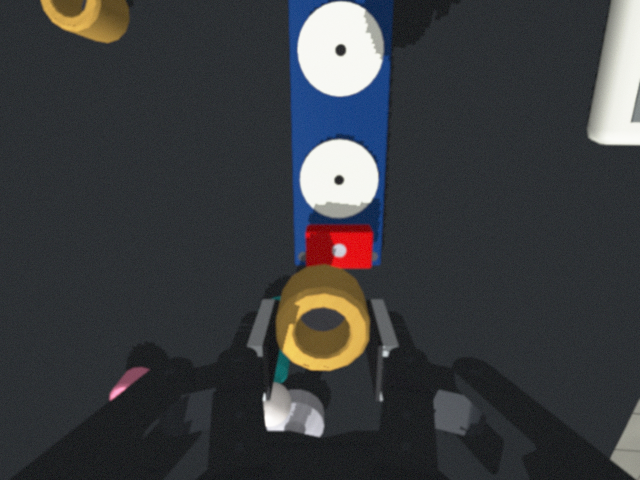

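Seat d's dot is at (339,180) and seat c's at (340,50), with the red stop at (340,248). The held bushing's rim is centred near (322,331). Move over seat d and stop about 5 mm above it.

Request:
jog_arm --rows '[{"fingers":30,"x":20,"y":6,"z":0,"ax":0,"ay":0,"az":0},{"fingers":30,"x":17,"y":6,"z":10,"ax":0,"ay":0,"az":0},{"fingers":30,"x":0,"y":0,"z":35,"ax":0,"ay":0,"az":0},{"fingers":30,"x":0,"y":0,"z":35,"ax":0,"ay":0,"az":0},{"fingers":30,"x":0,"y":0,"z":25,"ax":0,"ay":0,"az":0},{"fingers":30,"x":0,"y":0,"z":13,"ax":0,"ay":0,"az":0},{"fingers":30,"x":0,"y":0,"z":2,"ax":0,"ay":0,"az":0},{"fingers":30,"x":0,"y":0,"z":0,"ax":0,"ay":0,"az":0}]'

```text
t: 7.6
eef_pos: [0.6255, -0.1566, 0.0277]
tool_rot: [0.0, 0.661, 0.75, 0.0]
contact_force: [1.0, 0.5, -1.9]
gripper_width: 0.426
grasp_force: 40.5
```

Run:
```python
from w import *
see([.013],"w4","white",1500);see([.044],"w4","brass",1500);go(.6236,-.1572,.022)
```

```text
white out 5195.5 [321. 295.] z 0.013 encl (627.0, -164.6, 40.0) ell [ 629.7 -183.5] [ 64.7 112.1]
white out 17946.0 [318.  93.] z 0.013 encl (613.1, -68.1, 29.3) ell [613.1 -68.1] [57.9 58.1]
brass out 7782.0 [322. 319.] z 0.044 encl (625.2, -150.3, 23.0) ell [ 625.7 -150.8] [36.7 46.1]
t 7.7 tcp [ 0.6262 -0.1569  0.0287] shift [-0.  -2.7  6.7] 
axes x [-0.125  0.992 -0.001] y [0.992 0.125 0.002] z [ 2.4e-03 -4.0e-04 -1.0e+00]
```

View pics/w4.png

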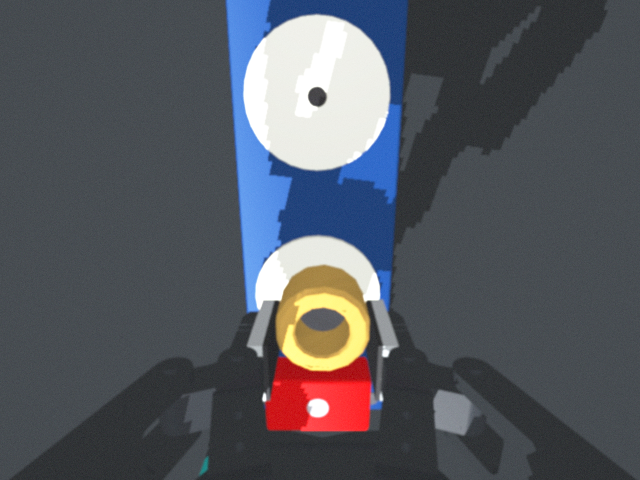

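Run:
```python
from h import *
c=bot.read_camera("wrist");u=np.array([-.125,.992])
print("seat d via far edge",onz(c,[[318,235.5]],.013)[0,:2]-.029*u)
print("bush via foot edge",onz(c,[[322.5,264.5]],.020)[0,:2]-.019*u,"via bore",onz(c,[[322,331]],.046)[0,:2])
```

```text
seat d via far edge [ 0.62454899 -0.15441593]
bush via foot edge [ 0.62667467 -0.15528838] via bore [ 0.62624495 -0.15367484]
```

Request:
jog_arm --rows '[{"fingers":30,"x":0,"y":-2.3,"z":2,"ax":0,"ay":0,"az":0},{"fingers":30,"x":0,"y":0,"z":1,"ax":0,"ay":0,"az":0},{"fingers":30,"x":0,"y":0,"z":1,"ax":0,"ay":0,"az":0},{"fingers":30,"x":0,"y":0,"z":0.7,"ax":0,"ay":0,"az":0},{"fingers":30,"x":0,"y":0,"z":0.5,"ax":0,"ay":0,"az":0},{"fingers":30,"x":0,"y":0,"z":0.3,"ax":0,"ay":0,"az":0},{"fingers":30,"x":0,"y":0,"z":0,"ax":0,"ay":0,"az":0},{"fingers":30,"x":0,"y":0,"z":0,"ax":0,"ay":0,"az":0}]'

```text
t: 8.55
eef_pos: [0.6229, -0.1568, 0.022]
tool_rot: [-0.0, 0.661, 0.75, 0.0]
contact_force: [-1.9, 0.9, 2.5]
gripper_width: 0.43
grasp_force: 40.9
```

Request:
jog_arm --rows '[{"fingers":42,"x":0,"y":0,"z":0,"ax":0,"ay":0,"az":0},{"fingers":50,"x":0,"y":0,"z":0,"ax":0,"ay":0,"az":0},{"fingers":60,"x":0,"y":0,"z":0,"ax":0,"ay":0,"az":0},{"fingers":70,"x":0,"y":0,"z":0,"ax":0,"ay":0,"az":0},{"fingers":85,"x":0,"y":0,"z":-10,"ax":0,"ay":0,"az":0},{"fingers":85,"x":0,"y":0,"z":-35,"ax":0,"ay":0,"az":0},{"fingers":85,"x":0,"y":0,"z":-40,"ax":0,"ay":0,"az":0},{"fingers":85,"x":0,"y":0,"z":-35,"ax":0,"ay":0,"az":0}]'

```text
t: 9.35
eef_pos: [0.623, -0.1572, 0.1442]
tool_rot: [0.0, 0.661, 0.75, 0.0]
contact_force: [0.9, 0.4, -0.1]
gripper_width: 0.992
grasp_force: 0.0
```

```bash
sed -i 's/(28,255,255)/(36,255,255)/' h.py
python3 - <<'E'
from w import *
see([.013],"w5","white",1500);see([.039],"w5","brass",300);go(.4438,-.0623,.14)
E
```

```text
white out 1657.5 [323. 226.] z 0.013 encl (623.8, -154.9, 29.5) ell [ 623.6 -155.8] [53.8 54.3]
white out 5792.0 [323. 106.] z 0.013 encl (613.0, -68.2, 29.5) ell [613.  -68.1] [58.  58.2]
white out 8066.0 [608. 107.] z 0.013 encl (822.5, -38.5, 70.9) ell [815.8 -47.5] [ 54.1 140.5]
white out 1654.0 [323.  10.] z 0.013 encl (604.9, -3.1, 26.2) ell [605.6  -9.7] [17.4 55.5]
brass out 2099.0 [317. 229.] z 0.039 encl (622.2, -152.3, 20.3) ell [ 622.7 -152.4] [34.9 40.5]
brass hole 450.0 [316. 229.] z 0.039 encl (622.6, -151.9, 9.9) ell [ 622.5 -151.8] [15.8 19.3]
brass out 4530.5 [70. 63.] z 0.039 encl (456.5, -63.3, 27.8) ell [455.9 -62.8] [37.7 57. ]
t 9.45 tcp [ 0.6261 -0.1584  0.1479] shift [ 118.1 -169.     6. ] 
axes x [-0.125  0.992 -0.003] y [0.992 0.125 0.009] z [ 0.0095 -0.0016 -1.    ]
```

View pics/w5.png

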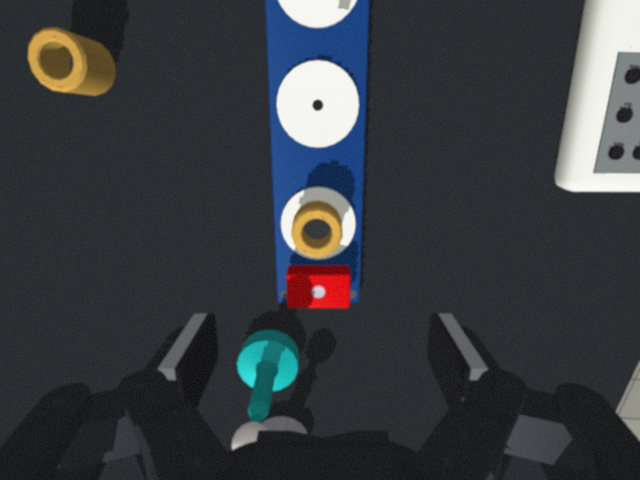

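```bash
cat >> w.py <<'E'
def axis(c,z_top,z_bot,guess,k="brass",r=19):
    "bushing centre from rim's near edge (z_top) and foot's far edge (z_bot), along camera's ground direction, plus sides at rim"
    T=np.array(c["world_from_camera"]);cs,_=cv2.findContours(masks(c)[k],cv2.RETR_EXTERNAL,cv2.CHAIN_APPROX_NONE)
    best=min((s for s in cs if cv2.contourArea(s)>300),key=lambda s:np.linalg.norm(onz(c,s[:,0].mean(0)[None],(z_top+z_bot)/2)[0,:2]-guess))
    s=best[:,0].astype(float);top=onz(c,s,z_top)[:,:2];bot=onz(c,s,z_bot)[:,:2]
    d=T[:2,3]-np.array(guess);d/=np.linalg.norm(d);n=np.array([-d[1],d[0]])
    # rim outline faces away from the camera, foot outline towards it
    near=(bot@d).max()-r/1000; far=(top@d).min()+r/1000
    t=top@n; lat=(t.max()+t.min())/2
    print("from foot",(near*d+lat*n).round(4),"from rim",(far*d+lat*n).round(4),"width",(t.max()-t.min()).round(4))
E
python3 - <<'E'
from w import *
c=bot.read_camera("wrist");axis(c,.039,.013,(.6236,-.154))
see([.013],"w6","white",1500);go(.4438,-.0623,.14)
c=bot.read_camera("top");axis(c,.039,.013,(.6236,-.154));axis(c,.038,0,(.444,-.062));axis(c,.05,0,(.47,.235));axis(c,.062,0,(.432,.073))
E
```

```text
from foot [ 0.6232 -0.1567] from rim [ 0.6228 -0.153 ] width 0.0348
white out 1635.0 [320. 226.] z 0.013 encl (623.8, -154.9, 29.5) ell [ 623.5 -155.9] [53.9 54.1]
white out 5770.0 [320. 105.] z 0.013 encl (613.0, -68.1, 29.5) ell [613.  -68.1] [58.1 58.2]
white out 8256.0 [605. 106.] z 0.013 encl (824.4, -38.1, 71.3) ell [817.8 -45.9] [ 59.9 137.9]
white out 1583.5 [320.  10.] z 0.013 encl (604.9, -3.5, 25.9) ell [605.6 -10. ] [17.  54.4]
t 9.55 tcp [ 0.6234 -0.1569  0.1431] shift [ 116.3 -166.3    2.7] 
axes x [-0.125  0.992 -0.   ] y [0.992 0.125 0.002] z [ 2.3e-03  1.0e-04 -1.0e+00]
from foot [0.4664 0.2391] from rim [0.4716 0.2373] width 0.0548
from foot [0.4716 0.2391] from rim [0.4762 0.2416] width 0.0516
from foot [0.4711 0.2403] from rim [0.4715 0.2421] width 0.0413
from foot [0.471  0.2405] from rim [0.4706 0.2379] width 0.0409
```

Bushing 26 now stands at (317,230) on seat d, within about 1 mm of centre (seat dots at (318,104) for c). Next is the 38 mm bushing, seen at (70,63).

Request:
jog_arm --rows '[{"fingers":85,"x":15,"y":-20,"z":0,"ax":0,"ay":0,"az":0},{"fingers":85,"x":25,"y":-35,"z":0,"ax":0,"ay":0,"az":0},{"fingers":85,"x":25,"y":-38,"z":0,"ax":0,"ay":0,"az":0},{"fingers":85,"x":25,"y":-38,"z":0,"ax":0,"ay":0,"az":0},{"fingers":85,"x":20,"y":-25,"z":0,"ax":0,"ay":0,"az":0},{"fingers":85,"x":6,"y":-10,"z":0,"ax":0,"ay":0,"az":0},{"fingers":85,"x":0,"y":0,"z":0,"ax":0,"ay":0,"az":0},{"fingers":85,"x":0,"y":0,"z":0,"ax":0,"ay":0,"az":0}]'

```text
t: 10.4
eef_pos: [0.4449, -0.0629, 0.1419]
tool_rot: [0.001, 0.661, 0.75, 0.0]
contact_force: [0.6, -0.6, 1.0]
gripper_width: 0.992
grasp_force: 0.0
```

Run:
```python
from w import *
c=bot.read_camera("wrist");axis(c,.038,0,(.4438,-.0623));go(.4438,-.0623,.01)
```

```text
from foot [ 0.4457 -0.062 ] from rim [ 0.4456 -0.0611] width 0.0376
t 10.45 tcp [ 0.4453 -0.0632  0.142 ] shift [  1.2  -1.5 132. ] 
axes x [-0.125  0.992 -0.001] y [0.992 0.125 0.001] z [ 0.0014 -0.001  -1.    ]
```

Request:
jog_arm --rows '[{"fingers":85,"x":1.5,"y":0.3,"z":35,"ax":0,"ay":0,"az":0},{"fingers":85,"x":0,"y":0,"z":40,"ax":0,"ay":0,"az":0},{"fingers":85,"x":0,"y":0,"z":35,"ax":0,"ay":0,"az":0},{"fingers":85,"x":0,"y":0,"z":17,"ax":0,"ay":0,"az":0},{"fingers":85,"x":0,"y":0,"z":4,"ax":0,"ay":0,"az":0},{"fingers":60,"x":0,"y":0,"z":0,"ax":0,"ay":0,"az":0},{"fingers":45,"x":0,"y":0,"z":0,"ax":0,"ay":0,"az":0},{"fingers":30,"x":0,"y":0,"z":0,"ax":0,"ay":0,"az":0}]'

```text
t: 11.25
eef_pos: [0.4449, -0.0611, 0.0117]
tool_rot: [0.001, 0.661, 0.75, 0.001]
contact_force: [0.3, 0.0, 1.2]
gripper_width: 0.51
grasp_force: 0.0
```

Request:
jog_arm --rows '[{"fingers":30,"x":0,"y":0,"z":0,"ax":0,"ay":0,"az":0},{"fingers":30,"x":0,"y":0,"z":0,"ax":0,"ay":0,"az":0},{"fingers":30,"x":0,"y":0,"z":0,"ax":0,"ay":0,"az":0},{"fingers":30,"x":0,"y":0,"z":0,"ax":0,"ay":0,"az":0},{"fingers":30,"x":0,"y":0,"z":0,"ax":0,"ay":0,"az":0},{"fingers":30,"x":0,"y":0,"z":0,"ax":0,"ay":0,"az":0},{"fingers":30,"x":0,"y":0,"z":0,"ax":0,"ay":0,"az":0},{"fingers":30,"x":0,"y":0,"z":0,"ax":0,"ay":0,"az":0}]'

```text
t: 12.05
eef_pos: [0.4449, -0.061, 0.0119]
tool_rot: [0.001, 0.661, 0.75, 0.001]
contact_force: [-0.9, -0.9, 6.2]
gripper_width: 0.428
grasp_force: 39.5
```

Run:
```python
from w import *
c=bot.read_camera("wrist");axis(c,.038,0,(.4456,-.0616));go(.6129,-.0683,.13)
```

```text
from foot [ 0.4455 -0.0624] from rim [ 0.4437 -0.048 ] width 0.0367
t 12.1 tcp [ 0.4449 -0.061   0.012 ] shift [ -28.3  166.1 -117.6] 
axes x [-0.125  0.992 -0.   ] y [0.992 0.125 0.003] z [ 2.6e-03  3.0e-04 -1.0e+00]
```

Request:
jog_arm --rows '[{"fingers":30,"x":0,"y":0,"z":-4,"ax":0,"ay":0,"az":0},{"fingers":30,"x":0,"y":0,"z":-25,"ax":0,"ay":0,"az":0},{"fingers":30,"x":0,"y":0,"z":-40,"ax":0,"ay":0,"az":0},{"fingers":30,"x":0,"y":0,"z":-35,"ax":0,"ay":0,"az":0},{"fingers":30,"x":0,"y":10,"z":-14,"ax":0,"ay":0,"az":0},{"fingers":30,"x":-7,"y":30,"z":0,"ax":0,"ay":0,"az":0},{"fingers":30,"x":-10,"y":40,"z":0,"ax":0,"ay":0,"az":0},{"fingers":30,"x":-10,"y":40,"z":0,"ax":0,"ay":0,"az":0}]'

```text
t: 12.9
eef_pos: [0.5672, -0.0721, 0.1295]
tool_rot: [-0.0, 0.661, 0.75, 0.001]
contact_force: [-0.3, 1.0, -2.0]
gripper_width: 0.428
grasp_force: 41.0
```

Request:
jog_arm --rows '[{"fingers":30,"x":0,"y":30,"z":0,"ax":0,"ay":0,"az":0},{"fingers":30,"x":0,"y":15,"z":0,"ax":0,"ay":0,"az":0},{"fingers":30,"x":0,"y":0,"z":15,"ax":0,"ay":0,"az":0},{"fingers":30,"x":0,"y":0,"z":30,"ax":0,"ay":0,"az":0},{"fingers":30,"x":0,"y":0,"z":30,"ax":0,"ay":0,"az":0},{"fingers":30,"x":0,"y":0,"z":18,"ax":0,"ay":0,"az":0},{"fingers":30,"x":0,"y":0,"z":5,"ax":0,"ay":0,"az":0},{"fingers":30,"x":0,"y":0,"z":0,"ax":0,"ay":0,"az":0}]'

```text
t: 13.7
eef_pos: [0.6091, -0.0672, 0.03]
tool_rot: [-0.001, 0.661, 0.75, -0.001]
contact_force: [0.8, -0.9, -2.2]
gripper_width: 0.433
grasp_force: 41.0
```

Run:
```python
from w import *
go(.6128,-.0675,.025)
see([.013],"w7","white",1500);c=bot.read_camera("wrist");axis(c,.056,.018,(.613,-.068));go(.6128,-.0675,.025)
```

```text
t 13.7 tcp [ 0.6091 -0.0672  0.03  ] shift [-0.8  3.6  4.9] 
axes x [-0.125  0.992  0.   ] y [ 0.992  0.125 -0.003] z [-2.6e-03 -1.0e-04 -1.0e+00]
white out 2006.5 [328. 415.] z 0.013 encl (622.8, -145.7, 27.6) ell [ 621.7 -137.7] [27.4 52.2]
white out 4951.0 [325. 297.] z 0.013 encl (610.7, -78.0, 40.3) ell [ 612.6 -100.3] [ 66.7 117.9]
white out 16311.5 [331. 124.] z 0.013 encl (603.3, 10.2, 29.4) ell [603.3  10.2] [57.9 58.1]
from foot [ 0.6111 -0.0696] from rim [ 0.6106 -0.0665] width 0.0369
t 13.8 tcp [ 0.611  -0.0673  0.0316] shift [-0.4  1.8  6.6] 
axes x [-0.125  0.992 -0.   ] y [0.992 0.125 0.001] z [ 9.e-04 -1.e-04 -1.e+00]
```

View pics/w7.png

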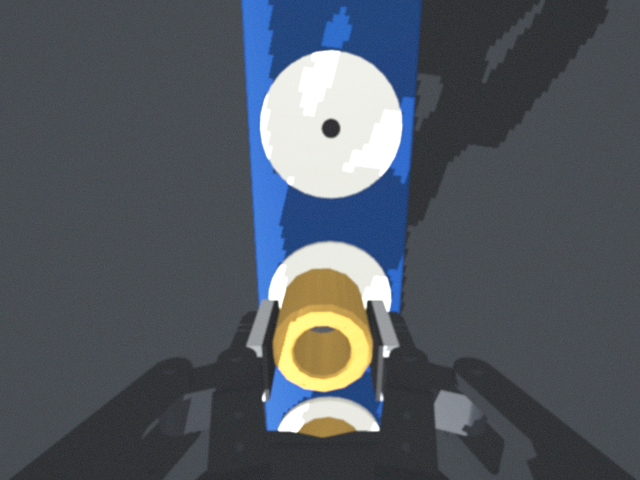

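Seat b's dot is at (330,128). The held 38 is at (322,345), slightly left of seat c's centre (330). I shift +2 mm and lower it.

Request:
jog_arm --rows '[{"fingers":30,"x":0,"y":2,"z":2,"ax":0,"ay":0,"az":0},{"fingers":30,"x":0,"y":0,"z":1,"ax":0,"ay":0,"az":0},{"fingers":30,"x":0,"y":0,"z":1,"ax":0,"ay":0,"az":0},{"fingers":30,"x":0,"y":0,"z":0.7,"ax":0,"ay":0,"az":0},{"fingers":30,"x":0,"y":0,"z":0.3,"ax":0,"ay":0,"az":0},{"fingers":30,"x":0,"y":0,"z":0,"ax":0,"ay":0,"az":0},{"fingers":30,"x":0,"y":0,"z":0,"ax":0,"ay":0,"az":0},{"fingers":30,"x":0,"y":0,"z":0,"ax":0,"ay":0,"az":0}]'

```text
t: 14.6
eef_pos: [0.6128, -0.0669, 0.0258]
tool_rot: [-0.0, 0.661, 0.75, -0.0]
contact_force: [-0.2, -0.5, -2.5]
gripper_width: 0.431
grasp_force: 41.0
```

Run:
```python
from w import *
c=bot.read_camera("wrist");axis(c,.051,.013,(.613,-.068));go(.6129,-.0675,.025);print(bot.get_obs()["contact_force"])
```

```text
from foot [ 0.6137 -0.069 ] from rim [ 0.6133 -0.0658] width 0.037
t 14.65 tcp [ 0.6129 -0.0669  0.0258] shift [-0.6 -0.   0.8] 
axes x [-0.125  0.992  0.   ] y [0.992 0.125 0.   ] z [ 0.  0. -1.]
[-0.0979242  -1.13505049 -2.97307194]
```

Still about 0.8 mm above the seat. I lower further in fine steps, watching the force.

Request:
jog_arm --rows '[{"fingers":30,"x":-0.5,"y":-0.3,"z":0.3,"ax":0,"ay":0,"az":0},{"fingers":30,"x":0,"y":0,"z":0.3,"ax":0,"ay":0,"az":0},{"fingers":30,"x":0,"y":0,"z":0.2,"ax":0,"ay":0,"az":0},{"fingers":30,"x":0,"y":0,"z":0.2,"ax":0,"ay":0,"az":0},{"fingers":30,"x":0,"y":0,"z":0,"ax":0,"ay":0,"az":0},{"fingers":30,"x":0,"y":0,"z":0,"ax":0,"ay":0,"az":0},{"fingers":30,"x":0,"y":0,"z":0,"ax":0,"ay":0,"az":0},{"fingers":30,"x":0,"y":0,"z":0,"ax":0,"ay":0,"az":0}]'

```text
t: 15.45
eef_pos: [0.6125, -0.0675, 0.025]
tool_rot: [-0.0, 0.661, 0.75, 0.0]
contact_force: [-2.9, -0.2, 6.1]
gripper_width: 0.436
grasp_force: 41.6
```

Request:
jog_arm --rows '[{"fingers":42,"x":0,"y":0,"z":0,"ax":0,"ay":0,"az":0},{"fingers":50,"x":0,"y":0,"z":0,"ax":0,"ay":0,"az":0},{"fingers":60,"x":0,"y":0,"z":0,"ax":0,"ay":0,"az":0},{"fingers":70,"x":0,"y":0,"z":0,"ax":0,"ay":0,"az":0},{"fingers":85,"x":0,"y":0,"z":-10,"ax":0,"ay":0,"az":0},{"fingers":85,"x":0,"y":0,"z":-35,"ax":0,"ay":0,"az":0},{"fingers":85,"x":0,"y":0,"z":-45,"ax":0,"ay":0,"az":0},{"fingers":85,"x":0,"y":0,"z":-35,"ax":0,"ay":0,"az":0}]'

```text
t: 16.25
eef_pos: [0.613, -0.0679, 0.1526]
tool_rot: [0.001, 0.662, 0.75, 0.0]
contact_force: [0.3, 0.5, 0.0]
gripper_width: 0.995
grasp_force: 0.0
```

Request:
jog_arm --rows '[{"fingers":85,"x":0,"y":0,"z":0,"ax":0,"ay":0,"az":0},{"fingers":85,"x":20,"y":-5,"z":0,"ax":0,"ay":0,"az":0},{"fingers":85,"x":35,"y":-10,"z":0,"ax":0,"ay":0,"az":0},{"fingers":85,"x":45,"y":-15,"z":0,"ax":0,"ay":0,"az":0},{"fingers":85,"x":45,"y":-15,"z":0,"ax":0,"ay":0,"az":0},{"fingers":85,"x":45,"y":-15,"z":0,"ax":0,"ay":0,"az":0},{"fingers":85,"x":45,"y":-15,"z":0,"ax":0,"ay":0,"az":0},{"fingers":85,"x":45,"y":-15,"z":0,"ax":0,"ay":0,"az":0}]'

```text
t: 17.05
eef_pos: [0.4869, 0.2006, 0.1498]
tool_rot: [-0.0, 0.661, 0.75, 0.0]
contact_force: [1.0, 0.9, 0.2]
gripper_width: 0.996
grasp_force: 0.0
```

Run:
```python
from w import *
go(.4705,.2365,.15)
c=bot.read_camera("top");axis(c,.051,.013,(.613,-.068));axis(c,.039,.013,(.6236,-.154));axis(c,.05,0,(.47,.235))
```

```text
t 17.05 tcp [0.4869 0.2006 0.1498] shift [ 37.7 -11.8  -0.2] 
axes x [-0.125  0.992  0.   ] y [ 0.992  0.125 -0.   ] z [-1.e-04  2.e-04 -1.e+00]
from foot [0.4317 0.0745] from rim [0.4341 0.0746] width 0.0472
from foot [0.4281 0.0776] from rim [0.4333 0.0758] width 0.0492
from foot [0.4318 0.0756] from rim [0.4326 0.0799] width 0.0415
```

Request:
jog_arm --rows '[{"fingers":85,"x":20,"y":-6,"z":0,"ax":0,"ay":0,"az":0},{"fingers":85,"x":13,"y":-4,"z":0,"ax":0,"ay":0,"az":0},{"fingers":85,"x":5,"y":-2,"z":0,"ax":0,"ay":0,"az":0},{"fingers":85,"x":0,"y":0,"z":0,"ax":0,"ay":0,"az":0},{"fingers":85,"x":0,"y":0,"z":0,"ax":0,"ay":0,"az":0},{"fingers":85,"x":0,"y":0,"z":0,"ax":0,"ay":0,"az":0},{"fingers":85,"x":0,"y":0,"z":0,"ax":0,"ay":0,"az":0},{"fingers":85,"x":0,"y":0,"z":0,"ax":0,"ay":0,"az":0}]'

```text
t: 17.9
eef_pos: [0.4718, 0.2347, 0.1498]
tool_rot: [0.0, 0.662, 0.75, -0.0]
contact_force: [-0.3, -0.2, -0.3]
gripper_width: 0.992
grasp_force: 0.0
```

Run:
```python
from w import *
c=bot.read_camera("wrist");cv2.imwrite("pics/w8.png",c["pixels"][:,:,::-1]);axis(c,.05,0,(.4705,.2365));go(.4705,.2365,.02)
```

```text
from foot [0.4751 0.217 ] from rim [0.4718 0.2494] width 0.022
t 17.95 tcp [0.4717 0.2349 0.1498] shift [  1.7  -1.  129.8] 
axes x [-0.125  0.992 -0.   ] y [0.992 0.125 0.   ] z [ 0. -0. -1.]
```

View pics/w8.png

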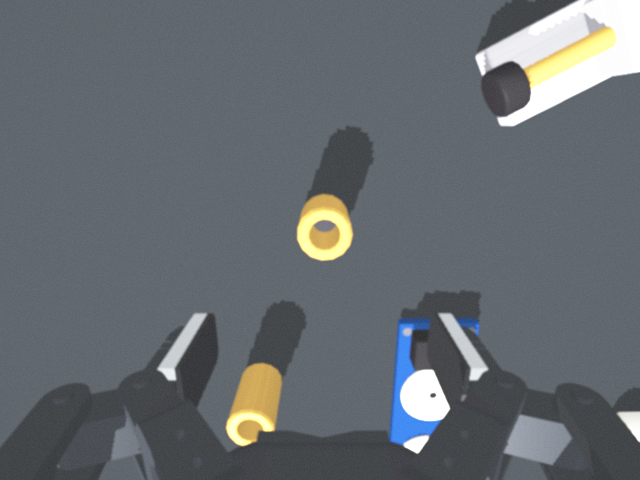

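The 50 mm bushing's rim is centred near (325,232) with its foot's far edge at v≈194. The 62 is at (255,400) and seat a's dot at (433,394).

Run:
```python
from w import *
c=bot.read_camera("wrist");u=np.array([-.125,.992])
print("foot",onz(c,[[325,194]],0)[0,:2]-.019*u)
for h in(.05,.062):print("rim lo",onz(c,[[325,260.5]],h)[0,:2]+.019*u,"sides",onz(c,[[297,232],[353,232]],h)[:,:2].round(4))
```

```text
foot [0.47338461 0.24159509]
rim lo [0.47312301 0.24196474] sides [[0.4539 0.2413]
 [0.4918 0.2461]]
rim lo [0.47248151 0.24646995] sides [[0.4544 0.2449]
 [0.4904 0.2495]]
```

Request:
jog_arm --rows '[{"fingers":85,"x":6.6,"y":2.2,"z":25,"ax":0,"ay":0,"az":0},{"fingers":85,"x":0,"y":0,"z":40,"ax":0,"ay":0,"az":0},{"fingers":85,"x":0,"y":0,"z":40,"ax":0,"ay":0,"az":0},{"fingers":85,"x":0,"y":0,"z":20,"ax":0,"ay":0,"az":0},{"fingers":85,"x":0,"y":0,"z":5,"ax":0,"ay":0,"az":0},{"fingers":60,"x":0,"y":0,"z":0,"ax":0,"ay":0,"az":0},{"fingers":45,"x":0,"y":0,"z":0,"ax":0,"ay":0,"az":0},{"fingers":30,"x":0,"y":0,"z":0,"ax":0,"ay":0,"az":0}]'

```text
t: 18.8
eef_pos: [0.4739, 0.2427, 0.0211]
tool_rot: [0.0, 0.661, 0.75, 0.001]
contact_force: [-0.6, 0.6, -0.9]
gripper_width: 0.506
grasp_force: 0.0
```

Request:
jog_arm --rows '[{"fingers":30,"x":0,"y":0,"z":0,"ax":0,"ay":0,"az":0},{"fingers":30,"x":0,"y":0,"z":0,"ax":0,"ay":0,"az":0},{"fingers":30,"x":0,"y":0,"z":0,"ax":0,"ay":0,"az":0},{"fingers":30,"x":0,"y":0,"z":0,"ax":0,"ay":0,"az":0},{"fingers":30,"x":0,"y":0,"z":0,"ax":0,"ay":0,"az":0},{"fingers":30,"x":0,"y":0,"z":0,"ax":0,"ay":0,"az":0},{"fingers":30,"x":0,"y":0,"z":0,"ax":0,"ay":0,"az":0},{"fingers":30,"x":0,"y":0,"z":0,"ax":0,"ay":0,"az":0}]'

```text
t: 19.6
eef_pos: [0.4736, 0.2427, 0.0212]
tool_rot: [0.0, 0.661, 0.75, 0.001]
contact_force: [-0.7, -0.3, 5.6]
gripper_width: 0.432
grasp_force: 39.5
```

Run:
```python
from w import *
c=bot.read_camera("wrist");axis(c,.05,0,(.4731,.2417));go(.6033,.0102,.16)
```

```text
from foot [0.4742 0.2417] from rim [0.4726 0.2553] width 0.0367
t 19.65 tcp [0.4736 0.2427 0.0212] shift [-246.8   99.8 -139. ] 
axes x [-0.126  0.992  0.002] y [0.992 0.126 0.002] z [ 0.0015  0.0017 -1.    ]
```

Request:
jog_arm --rows '[{"fingers":30,"x":0,"y":0,"z":-4,"ax":0,"ay":0,"az":0},{"fingers":30,"x":0,"y":0,"z":-26,"ax":0,"ay":0,"az":0},{"fingers":30,"x":0,"y":0,"z":-40,"ax":0,"ay":0,"az":0},{"fingers":30,"x":-10,"y":5,"z":-40,"ax":0,"ay":0,"az":0},{"fingers":30,"x":-30,"y":15,"z":-15,"ax":0,"ay":0,"az":0},{"fingers":30,"x":-42,"y":18,"z":0,"ax":0,"ay":0,"az":0},{"fingers":30,"x":-42,"y":18,"z":0,"ax":0,"ay":0,"az":0},{"fingers":30,"x":-42,"y":18,"z":0,"ax":0,"ay":0,"az":0}]'

```text
t: 20.45
eef_pos: [0.5675, 0.0856, 0.1455]
tool_rot: [-0.0, 0.661, 0.75, 0.0]
contact_force: [0.9, 0.7, -2.8]
gripper_width: 0.43
grasp_force: 41.0
```

Request:
jog_arm --rows '[{"fingers":30,"x":-40,"y":16,"z":0,"ax":0,"ay":0,"az":0},{"fingers":30,"x":-30,"y":8,"z":0,"ax":0,"ay":0,"az":0},{"fingers":30,"x":-10,"y":2,"z":5,"ax":0,"ay":0,"az":0},{"fingers":30,"x":0,"y":0,"z":25,"ax":0,"ay":0,"az":0},{"fingers":30,"x":0,"y":0,"z":25,"ax":0,"ay":0,"az":0},{"fingers":30,"x":0,"y":0,"z":20,"ax":0,"ay":0,"az":0},{"fingers":30,"x":0,"y":0,"z":5,"ax":0,"ay":0,"az":0},{"fingers":30,"x":0,"y":0,"z":0,"ax":0,"ay":0,"az":0}]'

```text
t: 21.25
eef_pos: [0.6022, 0.0112, 0.0644]
tool_rot: [-0.001, 0.661, 0.75, -0.001]
contact_force: [-0.2, -0.3, -1.7]
gripper_width: 0.435
grasp_force: 40.9
```

Run:
```python
from w import *
bot.read_camera("wrist");bot.read_camera("wrist")
go(.6033,.0107,.0342)
see([.013],"w9","white",2500);c=bot.read_camera("wrist");z=pose()[1][2]-.0212;print(z);axis(c,z+.05,z,(.6033,.0102));go(.6033,.0107,.0342)
```

```text
t 21.35 tcp [0.6035 0.0109 0.0658] shift [-0.1 -0.3 31.6] 
axes x [-0.126  0.992  0.   ] y [0.992 0.126 0.001] z [ 1.3e-03  2.0e-04 -1.0e+00]
white out 6894.5 [625. 364.] z 0.013 encl (812.7, -27.1, 91.1) ell [809.5 -56.8] [ 34.8 193.6]
white out 4363.5 [321. 259.] z 0.013 encl (603.1, 10.6, 29.4) ell [602.6  13.7] [52.3 56.4]
white out 10862.0 [320. 120.] z 0.013 encl (593.0, 89.6, 29.2) ell [593.1  89.7] [57.7 57.7]
0.04483831445822013
from foot [0.6045 0.0088] from rim [ 0.6064 -0.0076] width 0.0367
t 21.45 tcp [0.6038 0.0108 0.066 ] shift [-0.  -0.5 31.8] 
axes x [-0.126  0.992  0.   ] y [0.992 0.126 0.002] z [ 2.e-03  3.e-04 -1.e+00]
```

Request:
jog_arm --rows '[{"fingers":30,"x":0.6,"y":-0.4,"z":10,"ax":0,"ay":0,"az":0},{"fingers":30,"x":0,"y":0,"z":12,"ax":0,"ay":0,"az":0},{"fingers":30,"x":0,"y":0,"z":4,"ax":0,"ay":0,"az":0},{"fingers":30,"x":0,"y":0,"z":2,"ax":0,"ay":0,"az":0},{"fingers":30,"x":0,"y":0,"z":1,"ax":0,"ay":0,"az":0},{"fingers":30,"x":0,"y":0,"z":0.5,"ax":0,"ay":0,"az":0},{"fingers":30,"x":0,"y":0,"z":0,"ax":0,"ay":0,"az":0},{"fingers":30,"x":0,"y":0,"z":0,"ax":0,"ay":0,"az":0}]'

```text
t: 22.25
eef_pos: [0.6027, 0.0112, 0.0355]
tool_rot: [0.0, 0.661, 0.75, 0.0]
contact_force: [-0.1, 0.2, -3.3]
gripper_width: 0.435
grasp_force: 40.9
```

Run:
```python
from w import *
c=bot.read_camera("wrist");z=pose()[1][2]-.0212;print(z);axis(c,z+.05,z,(.6033,.0102));go(.6032,.0107,.0342)
```

```text
0.01432374627620248
from foot [0.6035 0.0091] from rim [0.6029 0.0138] width 0.0367
t 22.3 tcp [0.6027 0.0112 0.0355] shift [-0.5  0.5  1.3] 
axes x [-0.125  0.992  0.   ] y [0.992 0.125 0.   ] z [ 4.e-04  1.e-04 -1.e+00]
```

Request:
jog_arm --rows '[{"fingers":30,"x":0,"y":0,"z":0.5,"ax":0,"ay":0,"az":0},{"fingers":30,"x":0,"y":0,"z":0.3,"ax":0,"ay":0,"az":0},{"fingers":30,"x":0,"y":0,"z":0.3,"ax":0,"ay":0,"az":0},{"fingers":30,"x":0,"y":0,"z":0.2,"ax":0,"ay":0,"az":0},{"fingers":30,"x":0,"y":0,"z":0.2,"ax":0,"ay":0,"az":0},{"fingers":30,"x":0,"y":0,"z":0,"ax":0,"ay":0,"az":0},{"fingers":30,"x":0,"y":0,"z":0,"ax":0,"ay":0,"az":0},{"fingers":30,"x":0,"y":0,"z":0,"ax":0,"ay":0,"az":0}]'

```text
t: 23.1
eef_pos: [0.6025, 0.0111, 0.0343]
tool_rot: [-0.0, 0.661, 0.75, 0.0]
contact_force: [-3.2, 0.1, 5.5]
gripper_width: 0.429
grasp_force: 41.4
```

Request:
jog_arm --rows '[{"fingers":42,"x":0,"y":0,"z":0,"ax":0,"ay":0,"az":0},{"fingers":50,"x":0,"y":0,"z":0,"ax":0,"ay":0,"az":0},{"fingers":60,"x":0,"y":0,"z":0,"ax":0,"ay":0,"az":0},{"fingers":70,"x":0,"y":0,"z":0,"ax":0,"ay":0,"az":0},{"fingers":85,"x":0,"y":0,"z":-10,"ax":0,"ay":0,"az":0},{"fingers":85,"x":0,"y":0,"z":-35,"ax":0,"ay":0,"az":0},{"fingers":85,"x":0,"y":0,"z":-45,"ax":0,"ay":0,"az":0},{"fingers":85,"x":0,"y":0,"z":-35,"ax":0,"ay":0,"az":0}]'

```text
t: 23.9
eef_pos: [0.6029, 0.0107, 0.1616]
tool_rot: [0.001, 0.662, 0.75, 0.0]
contact_force: [0.9, 0.5, 1.2]
gripper_width: 0.993
grasp_force: 0.0
```

Request:
jog_arm --rows '[{"fingers":85,"x":10,"y":-20,"z":0,"ax":0,"ay":0,"az":0},{"fingers":85,"x":18,"y":-35,"z":0,"ax":0,"ay":0,"az":0},{"fingers":85,"x":18,"y":-35,"z":0,"ax":0,"ay":0,"az":0},{"fingers":85,"x":18,"y":-35,"z":0,"ax":0,"ay":0,"az":0},{"fingers":85,"x":16,"y":-26,"z":0,"ax":0,"ay":0,"az":0},{"fingers":85,"x":5,"y":-10,"z":0,"ax":0,"ay":0,"az":0},{"fingers":85,"x":0,"y":0,"z":0,"ax":0,"ay":0,"az":0},{"fingers":85,"x":0,"y":0,"z":0,"ax":0,"ay":0,"az":0}]'

```text
t: 24.7
eef_pos: [0.4329, 0.0754, 0.1595]
tool_rot: [0.0, 0.661, 0.75, 0.001]
contact_force: [0.4, 0.4, -0.2]
gripper_width: 0.997
grasp_force: 0.0
```

```bash
sed -i 's/(12,110,60)/(12,80,60)/' h.py
python3 - <<'E'
from w import *
bot.read_camera("wrist")
c=bot.read_camera("wrist");cv2.imwrite("pics/w10.png",c["pixels"][:,:,::-1]);axis(c,.062,0,(.4325,.075));go(.4325,.075,.025)
E
```

```text
from foot [0.4337 0.0774] from rim [0.4337 0.0774] width 0.0376
t 24.8 tcp [0.4333 0.075  0.1592] shift [  0.2  -1.  134.2] 
axes x [-0.124  0.992 -0.   ] y [0.992 0.124 0.001] z [ 0.0014 -0.     -1.    ]
```

View pics/w10.png

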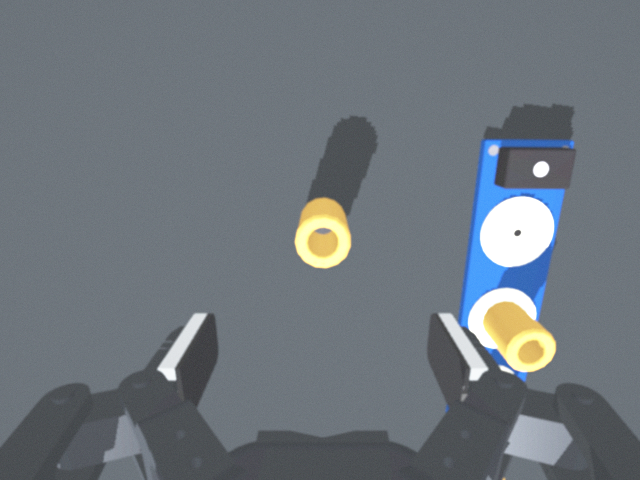

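The 62 is at (323,234), with foot and rim estimates agreeing. The 50 stands at (515,330) on seat b, and seat a's dot is at (517,233).

Request:
jog_arm --rows '[{"fingers":85,"x":2.3,"y":0.7,"z":25,"ax":0,"ay":0,"az":0},{"fingers":85,"x":0,"y":0,"z":40,"ax":0,"ay":0,"az":0},{"fingers":85,"x":0,"y":0,"z":40,"ax":0,"ay":0,"az":0},{"fingers":85,"x":0,"y":0,"z":22,"ax":0,"ay":0,"az":0},{"fingers":85,"x":0,"y":0,"z":5,"ax":0,"ay":0,"az":0},{"fingers":60,"x":0,"y":0,"z":0,"ax":0,"ay":0,"az":0},{"fingers":45,"x":0,"y":0,"z":0,"ax":0,"ay":0,"az":0},{"fingers":30,"x":0,"y":0,"z":0,"ax":0,"ay":0,"az":0}]'

```text
t: 25.6
eef_pos: [0.4336, 0.0779, 0.0279]
tool_rot: [0.001, 0.661, 0.75, 0.001]
contact_force: [-0.3, -0.4, -0.3]
gripper_width: 0.508
grasp_force: 0.0
```

Request:
jog_arm --rows '[{"fingers":30,"x":0,"y":0,"z":0,"ax":0,"ay":0,"az":0},{"fingers":30,"x":0,"y":0,"z":0,"ax":0,"ay":0,"az":0},{"fingers":30,"x":0,"y":0,"z":0,"ax":0,"ay":0,"az":0},{"fingers":30,"x":0,"y":0,"z":0,"ax":0,"ay":0,"az":0},{"fingers":30,"x":0,"y":0,"z":0,"ax":0,"ay":0,"az":0},{"fingers":30,"x":0,"y":0,"z":0,"ax":0,"ay":0,"az":0},{"fingers":30,"x":0,"y":0,"z":0,"ax":0,"ay":0,"az":0},{"fingers":30,"x":0,"y":0,"z":0,"ax":0,"ay":0,"az":0}]'

```text
t: 26.4
eef_pos: [0.4335, 0.0781, 0.0281]
tool_rot: [0.0, 0.661, 0.75, 0.001]
contact_force: [-0.4, 0.1, 5.5]
gripper_width: 0.432
grasp_force: 39.3
```

Run:
```python
from w import *
c=bot.read_camera("wrist");axis(c,.062,0,(.4337,.0774));go(.593,.0896,.16)
```

```text
from foot [0.4342 0.077 ] from rim [0.4339 0.0793] width 0.0371
t 26.45 tcp [0.4335 0.0781 0.0281] shift [  -8.4  160.  -131.5] 
axes x [-0.126  0.992  0.001] y [0.992 0.126 0.002] z [ 0.0023  0.0013 -1.    ]
```

Request:
jog_arm --rows '[{"fingers":30,"x":0,"y":0,"z":-4,"ax":0,"ay":0,"az":0},{"fingers":30,"x":0,"y":0,"z":-26,"ax":0,"ay":0,"az":0},{"fingers":30,"x":0,"y":0,"z":-40,"ax":0,"ay":0,"az":0},{"fingers":30,"x":0,"y":5,"z":-35,"ax":0,"ay":0,"az":0},{"fingers":30,"x":-2,"y":20,"z":-15,"ax":0,"ay":0,"az":0},{"fingers":30,"x":-2,"y":35,"z":0,"ax":0,"ay":0,"az":0},{"fingers":30,"x":-2,"y":40,"z":0,"ax":0,"ay":0,"az":0},{"fingers":30,"x":-2,"y":35,"z":0,"ax":0,"ay":0,"az":0}]'

```text
t: 27.25
eef_pos: [0.5686, 0.0875, 0.1473]
tool_rot: [-0.0, 0.661, 0.751, 0.0]
contact_force: [0.1, 0.5, -4.0]
gripper_width: 0.433
grasp_force: 41.7
```

Request:
jog_arm --rows '[{"fingers":30,"x":0,"y":20,"z":0,"ax":0,"ay":0,"az":0},{"fingers":30,"x":0,"y":4.5,"z":5,"ax":0,"ay":0,"az":0},{"fingers":30,"x":0,"y":0,"z":25,"ax":0,"ay":0,"az":0},{"fingers":30,"x":0,"y":0,"z":35,"ax":0,"ay":0,"az":0},{"fingers":30,"x":0,"y":0,"z":25,"ax":0,"ay":0,"az":0},{"fingers":30,"x":0,"y":0,"z":10,"ax":0,"ay":0,"az":0},{"fingers":30,"x":0,"y":0,"z":0,"ax":0,"ay":0,"az":0},{"fingers":30,"x":0,"y":0,"z":0,"ax":0,"ay":0,"az":0}]'

```text
t: 28.05
eef_pos: [0.5921, 0.0897, 0.0478]
tool_rot: [0.0, 0.661, 0.75, 0.0]
contact_force: [0.0, 0.1, -3.8]
gripper_width: 0.436
grasp_force: 41.5
```

Run:
```python
from w import *
bot.read_camera("wrist")
c=bot.read_camera("wrist");z=pose()[1][2]-.0281;print(z);axis(c,z+.062,z,(.593,.0896));go(.593,.0900,.0411)
```

```text
0.020256264461249784
from foot [0.5933 0.0883] from rim [0.5918 0.0998] width 0.037
t 28.15 tcp [0.5927 0.0899 0.0484] shift [0.1 0.3 7.3] 
axes x [-0.125  0.992  0.   ] y [0.992 0.125 0.002] z [ 2.4e-03  7.0e-04 -1.0e+00]
```

Request:
jog_arm --rows '[{"fingers":30,"x":0.5,"y":0.3,"z":3,"ax":0,"ay":0,"az":0},{"fingers":30,"x":0,"y":0,"z":1.5,"ax":0,"ay":0,"az":0},{"fingers":30,"x":0,"y":0,"z":0.5,"ax":0,"ay":0,"az":0},{"fingers":30,"x":0,"y":0,"z":0.5,"ax":0,"ay":0,"az":0},{"fingers":30,"x":0,"y":0,"z":0.3,"ax":0,"ay":0,"az":0},{"fingers":30,"x":0,"y":0,"z":0.2,"ax":0,"ay":0,"az":0},{"fingers":30,"x":0,"y":0,"z":0,"ax":0,"ay":0,"az":0},{"fingers":30,"x":0,"y":0,"z":0,"ax":0,"ay":0,"az":0}]'

```text
t: 28.95
eef_pos: [0.592, 0.0903, 0.0412]
tool_rot: [-0.0, 0.661, 0.75, 0.0]
contact_force: [-3.3, 0.3, 5.0]
gripper_width: 0.438
grasp_force: 42.0
```

Request:
jog_arm --rows '[{"fingers":42,"x":0,"y":0,"z":0,"ax":0,"ay":0,"az":0},{"fingers":50,"x":0,"y":0,"z":0,"ax":0,"ay":0,"az":0},{"fingers":60,"x":0,"y":0,"z":0,"ax":0,"ay":0,"az":0},{"fingers":70,"x":0,"y":0,"z":0,"ax":0,"ay":0,"az":0},{"fingers":85,"x":0,"y":0,"z":-10,"ax":0,"ay":0,"az":0},{"fingers":85,"x":0,"y":0,"z":-35,"ax":0,"ay":0,"az":0},{"fingers":85,"x":0,"y":0,"z":-45,"ax":0,"ay":0,"az":0},{"fingers":85,"x":0,"y":0,"z":-45,"ax":0,"ay":0,"az":0}]'

```text
t: 29.75
eef_pos: [0.5916, 0.0899, 0.1776]
tool_rot: [-0.0, 0.661, 0.75, -0.0]
contact_force: [-0.0, 1.2, -0.2]
gripper_width: 1.001
grasp_force: 0.0
```

Request:
jog_arm --rows '[{"fingers":85,"x":-20,"y":0,"z":-30,"ax":0,"ay":0,"az":0},{"fingers":85,"x":-35,"y":0,"z":-30,"ax":0,"ay":0,"az":0},{"fingers":85,"x":-40,"y":0,"z":-20,"ax":0,"ay":0,"az":0},{"fingers":85,"x":-35,"y":0,"z":0,"ax":0,"ay":0,"az":0},{"fingers":85,"x":-20,"y":0,"z":0,"ax":0,"ay":0,"az":0},{"fingers":85,"x":0,"y":0,"z":0,"ax":0,"ay":0,"az":0},{"fingers":85,"x":0,"y":0,"z":0,"ax":0,"ay":0,"az":0},{"fingers":85,"x":0,"y":0,"z":0,"ax":0,"ay":0,"az":0}]'

```text
t: 30.55
eef_pos: [0.6108, -0.0568, 0.2557]
tool_rot: [-0.0, 0.661, 0.751, 0.0]
contact_force: [-0.4, -0.2, -0.0]
gripper_width: 0.996
grasp_force: 0.0
```

Run:
```python
from w import *
bot.read_camera("wrist")
c=bot.read_camera("wrist");cv2.imwrite("pics/w11.png",c["pixels"][:,:,::-1])
for h,g in((26,(.6238,-.1549)),(38,(.6129,-.0682)),(50,(.6032,.0104)),(62,(.593,.0896))):print(h,g);axis(c,.013+h/1000,.013,g)
```

```text
26 (0.6238, -0.1549)
from foot [ 0.6229 -0.156 ] from rim [ 0.6225 -0.1531] width 0.0355
38 (0.6129, -0.0682)
from foot [ 0.6129 -0.0703] from rim [ 0.6124 -0.0667] width 0.0358
50 (0.6032, 0.0104)
from foot [0.6029 0.01  ] from rim [0.6027 0.0116] width 0.0351
62 (0.593, 0.0896)
from foot [0.5919 0.0907] from rim [0.5921 0.0885] width 0.036
```

View pics/w11.png

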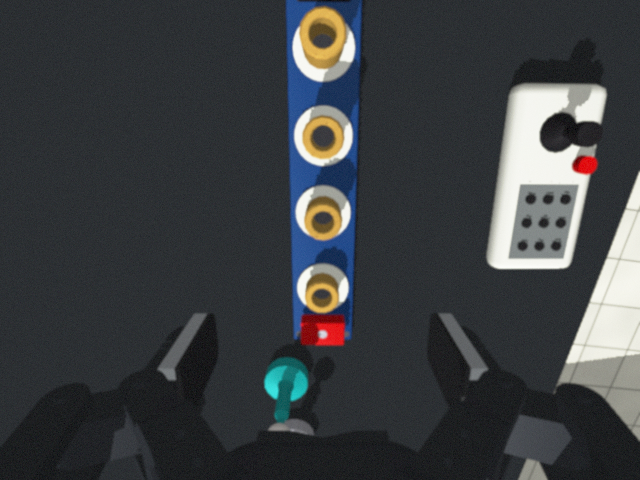

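All four stand on their discs, at (322,292), (323,217), (322,138) and (323,38), in height order from the red stop and each within about 1 mm of centre. The gripper is clear, so I'm handing in.

```bash
python3 -c "
from station import bot
print(bot.hand_in())"
```

```text
the job is handed in; nothing more can be done
None
```

The job is handed in: the four bushings stand upright on the rail's discs in order of height, shortest next to the red stop, each measured within about 1 mm of centre; the gripper let go of them all and the reference sphere was not touched (about 31 s used).

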